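Slide a carton along the guide past the inkjet coder

ROBOT

A 7-joint arm with a two-finger parallel gripper is mounted at the origin on the work surface. World frame = base frame: x ahead of the robot, y to its left, z up, the work surface at z = 0. Lengths are in mm, angles in rad, forces in N, time in s.
With the tool pointing down it reaches from about 350 to 900 mm from the base axis. Payload 19.9 kg.
Tool frame: the origin (TCP) lies on the front face of the gripper's body, between the roots of the fingers; the fingertips stand 97 mm ahead of it and the grasp point (between the pads) lies 78 mm ahead of it; z points along the fingers, y is the line along which they close (so a half turn about z gives the same grasp; the last joint's range is limited). The gripper opens to 94 mm and grips with 3 to 60 N. Pads are 16 mm wide; open, the fingers measure 119 mm over their backs; the gripper's body (75 mm by 177 mm) begins 78 mm behind the grasp point.
Start: joints at [1.234, 0.417, -0.01, 1.614, 0.005, 1.111, -0.053], TCP at [181.592, -598.024, 302.625] pointing down, gripper open.
Joint ranges: [-2.81, 2.81], [-0.39, 2.02], [-1.27, 1.25], [0.06, 2.57], [-1.19, 4.33], [0.19, 2], [-2.82, 2.82]. Speed limits (rad/s): [1.89, 1.89, 2.39, 2.39, 3.01, 3.01, 3.01].

INTERFACE

Orientations are given as a unit quaternion [x, y, z, w].
In Python, from station import arm gives the robot as it stands.
- The arm moves only by the tool arm_command, never from a script. Its argument "motion" is one flat list of numbers, 4 for each row, row after row: the shift along the tool's x, y, z in mm, then the turn about the tool's z in degrees. In form: [x, y, z, roll, x, y, z, roll, ...]. A call has 1 to 10 rows; each row is the pose to reach, as a shift and turn from the pose commanded when the call began, along the tool's axes at that moment; what a row does not reach only later rows make up. A row lasts 1/10 s, in which the tool goes at most 50 mm and 8.59 degrees, less where a joint would pass 70% of its speed; a pose out of reach is approached as far as the arm can. A call with a gripper value outside its range is refused whole. "gripper" is the finger opening in mm, from 0 to 94, set as the call begins (left out, the last holds). The fingers move at their own pace and stop on an object; "grip_force" is the grip in N (left out, the last holds). Time passes only in rows, so rows that repeat a pose let the fingers close. It gives the time, the measured TCP pose, the force, the opening and the grip force at its end, in the units of the state.
- arm.get_state(): the state, without advancing time (a new reading comes with each control period).
- arm.grab_frame(name): name is "scene" or "top" or "wrist"; returns (picture, depth): 400x640x3 uint8, red, green, blue; 400x640 float32, mm along the optical axis (not along the pixel's ray), 0 where there is no reading.
- arm.calibration(name): a dict with "fx", "fy", "cx", "cy" (pixels), "R" (3x3) and "t" (3): a world point X has camera coordinates R X + t. Camera axes: x right, y down, z forward; pixel columns grow to the right and rows downward; lengths in mm; the calibration is good to about 2 mm. A picture is of the moment at which its call begins: read the wrist's pose just before it. calibration takes no time and is no camera call; for the wrist camera it gives the pose at the moment of the call.
- arm.sign_off(): hands the job in; it is judged then, once.
The state is a dict: "time_s": time; "joint_positions": joint angles; "dq": joint speeds; "effort": joint torques, N m; "tcp_pos": TCP position; "eef_rot": TCP orientation; "contact_force": force on the tool from outside, world axes, zero at the start; "moment": the same for the moment, N m; "finger_gap": finger opening in mm; "grasp_force": force on a finger pad.
Only numpy, scipy, OpenCV 4.12 (cv2) and the standard library are available. Lean on these libraries where they do the work, as an engineer would, in place of code of your own. Each camera call takes 0.05 s, during which the arm holds its last target. There are 200 camera calls.

TASK

Get the carton with the blue tape coded: push it over the bench with your fingers until its long side lies flush along the aluminium guide, at the infeed end before the print head, and then slide it along the guide past the head, keeping it flush all the way, until its leading end stands against the steel end stop. Push it steadily: never lift or tip it, and do not knock it so that it shoots off. Leave everything else that stands loose on the bench where it is.

Things in the scene. Friction and masses are not known exactly. Their poses are not given: they have to be found in the camera images.
- coder_guide: Inkjet coder, fixed: aluminium guide angle, upright face 50 mm tall, running y -270 (infeed) to +120 mm, unbroken above and below a 30 mm print window; grey print head with blue latch behind it (54 mm wide, 88 tall). Origin: bench level, on the guide's working face (robot's side), middle of the window. y = feed direction along the guide, to the stop; x = through the guide, away from the robot
- end_stop: Fixed steel plate across the guide beyond the print head, with red clamp block and black thumb screw; its place along the guide varies. It reaches 65 mm out from the guide face, 46 mm tall (clamp and screw on the guide 83 mm). Origin: bench level, where the face that meets the carton joins the guide face; axes as the guide's; the carton comes from -y
- carton: Closed brown carton with blue tape on top, 100 (its x) x 140 (its y) x 60 mm tall, 0.35 to 0.7 kg, slides with a few N. Origin: centre of its underside. Starts askew in front of the guide's infeed part, its y within about 0.4 rad of the guide's y. Flush, its origin is 50 mm in front of the guide face; at the stop, 70 mm short of the stop's face
- can_red: Red spray can standing upright, 53 mm across, 152 mm tall; origin at the centre of its underside. A bystander: leave it alone
- can_white: White spray can standing upright, 53 mm across, 152 mm tall; origin at the centre of its underside. A bystander: leave it alone
- can_steel: Bare steel, black-capped spray can standing upright, 53 mm across, 152 mm tall; origin at the centre of its underside. A bystander: leave it alone
- tape_roll: Roll of amber packing tape lying flat, 100 mm across, 48 mm tall; origin at the centre of its underside. A bystander: leave it alone
- tin: Small round tin with a green band, 63 mm across, 46 mm tall; origin at the centre of its underside. A bystander: leave it alone
- stick: Flat wooden stirring stick lying on the bench, 200 mm (its x) by 22 mm by 6 mm; origin at the centre of its underside. A bystander: leave it alone
- coded_low: Finished carton with white tape and a black dot code, 100 by 140 by 60 mm, standing on the bench past the end stop; origin at the centre of its underside. A bystander: leave it alone
- coded_high: Finished carton like it, stacked on top of the other (top of the stack 120 mm above the bench); origin at the centre of its underside. A bystander: leave it alone
Things that resemble listed ones, but are neither listed nor needed, are in the scene too. Leave any green look-alike of the carton alone.

How it is judged:
By the outcome, as a careful person would: the job done as asked, in the order asked, and still so for the second after the job is handed in, with the robot touching nothing.
It also fails if it takes over 58 s, if anything falls off the work surface, if the arm or the gripper's body presses on something with over 40 N, if the wrist force passes 120 N, or if a joint passes its speed limit or range.

## Working session

There is one attempt and no reset: what is moved stays moved. The work goes in short steps, Python scripts to look and compute and a tool call to move; the robot and the scene stay as the last step left them, time stands still between calls to the robot, and variables do not carry over. Pictures are saved under pics/ and viewed, at most 10 in all, crops included, and the job is handed in when it is done.

Besides the shell and the picture viewer there is one more tool, called after "Call:" as name(argument=value, ...) on one line, values as JSON. arm_command: Moves the arm, as the interface text tells. Its arguments: {"type":"object","properties":{"motion":{"type":"array"},"gripper":{"type":"number"},"grip_force":{"type":"number"}},"required":["motion"]}

```bash
mkdir -p pics; cat > h.py <<'E'
from station import arm
import cv2, numpy as np
def snap(n,f):
    p,d=arm.grab_frame(n); cv2.imwrite(f'pics/{f}.png',p[:,:,::-1]); np.save(f'pics/{f}.npy',d); return p,d
def w(n,d,u,v,c=None):
    c=c or arm.calibration(n); z=d[v,u]
    X=np.array([(u-c['cx'])/c['fx']*z,(v-c['cy'])/c['fy']*z,z]); return np.array(c['R']).T@(X-np.array(c['t']))
E
python3 - <<'E'
from h import *
snap('top','top1'); snap('scene','sc1'); s=arm.get_state(); print(s)
for n in('top','scene'):
  c=arm.calibration(n); print(c)
E
```

```text
{'time_s': 0.1, 'joint_positions': array([ 1.23451052,  0.41792958, -0.01027459,  1.61408985,  0.00468742,
        1.1107261 , -0.05295956]), 'dq': array([ 0.00067618, -0.00131403,  0.00042697, -0.00075602, -0.00268836,
       -0.00149645,  0.00092234]), 'effort': array([ 1.91625499e-03, -8.52580047e+01,  6.40581083e-01, -4.26697719e+01,
       -4.88436758e-02,  1.64409826e-02,  1.57522768e-04]), 'tcp_pos': array([ 181.50200957, -597.82484748,  302.08851519]), 'eef_rot': array([ 9.89155928e-01,  1.46868078e-01, -1.25865106e-04, -5.50449509e-04]), 'contact_force': array([ 0.17238824, -0.05456562,  0.3702443 ]), 'moment': array([ 0.00434606,  0.02641428, -0.00211673]), 'grasp_force': 0.0, 'finger_gap': 93.9543509793791}
{'fx': 368.58090740590904, 'fy': 368.58090740590904, 'cx': 317.11010395963706, 'cy': 198.55503650033802, 'R': array([[-0.02024453, -0.99948997,  0.02469731],
       [-0.99191772,  0.01698411, -0.12574089],
       [ 0.12525729, -0.02704326, -0.99175565]]), 't': array([-48.03318349, 494.36468754, 980.13969784])}
{'fx': 454.39205696074504, 'fy': 454.39205696074504, 'cx': 321.6995936004389, 'cy': 199.5339214348165, 'R': array([[-0.48914344,  0.87220285,  0.00093585],
       [ 0.58137018,  0.32683993, -0.74510696],
       [-0.65019029, -0.36392011, -0.66694433]]), 't': array([ 277.86208989, -203.12186458, 1860.89007035])}
```

View pics/top1.png

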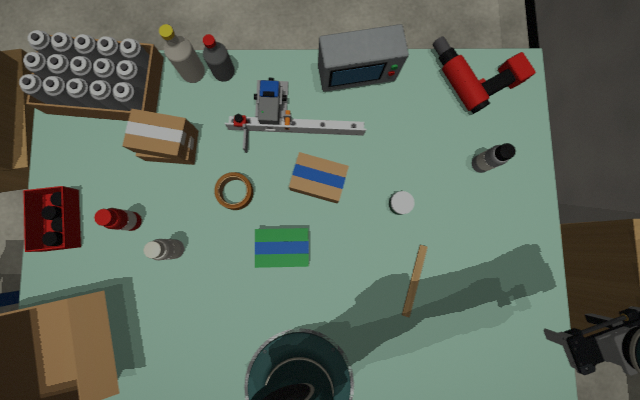

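View pics/sc1.png

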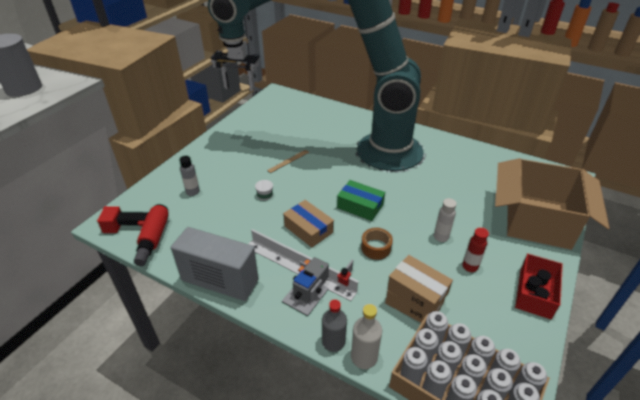

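The top view shows the guide from (365,128) to (228,122), the stop plate at about (246,138), the blue-tape carton at (319,177), the tape roll at (234,190) and the green look-alike at (282,247). I'll enlarge that part.

```bash
python3 - <<'E'
import cv2
i=cv2.imread('pics/top1.png')[100:215,220:380]
cv2.imwrite('pics/c1.png',cv2.resize(i,None,fx=5,fy=5,interpolation=cv2.INTER_CUBIC))
E
```

```text
(no output)
```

View pics/c1.png

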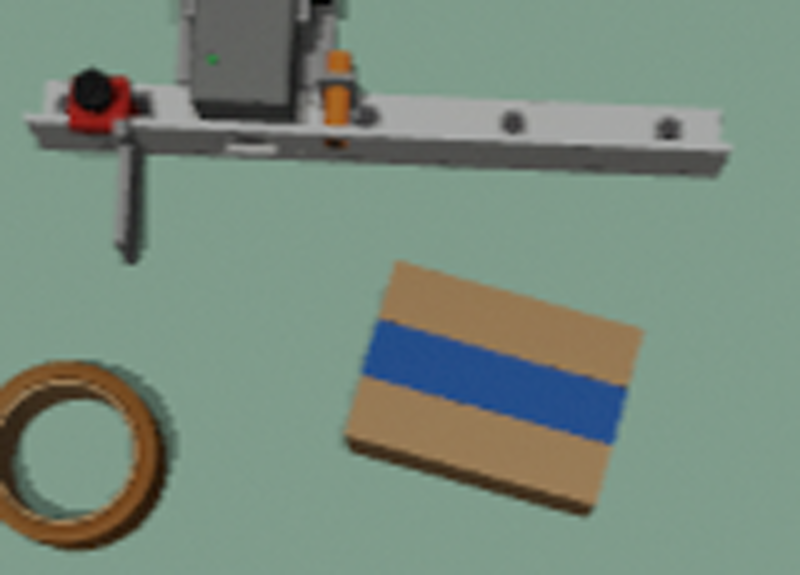

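The crop (5x from 220,100) shows carton top corners at (398,261), (643,330), (592,508), (348,440). The guide's top edge runs (28,122)–(730,150), its foot (38,148)–(718,177), and the stop plate's carton-side face is at x≈132–145.

```bash
cat >> h.py <<'E'
def onz(c,u,v,z):
    R=np.array(c['R']);o=-R.T@np.array(c['t']);r=R.T@np.array([(u-c['cx'])/c['fx'],(v-c['cy'])/c['fy'],1])
    return (o+r*(z-o[2])/r[2])
E
python3 - <<'E'
from h import *
np.set_printoptions(precision=1,suppress=True)
c=arm.calibration('top'); f=lambda x,y,z:onz(c,220+x/5,100+y/5,z)[:2]
for n,x,y,z in [('gtL',28,122,50),('gtR',730,150,50),('gbL',38,148,0),('gbR',718,177,0),('c1',398,261,60),('c2',643,330,60),('c3',592,508,60),('c4',348,440,60),('stT1',133,140,46),('stT2',131,245,46),('stB1',145,152,0),('stB2',140,262,0),('rollR',165,450,48),('rollB',80,545,48),('rollT',75,365,48)]: print(n,f(x,y,z))
for n,u,v,z in [('greenTL',255,228,60),('greenTR',309,226,60),('greenBR',309,266,60),('tin',402,203,46)]: print(n,onz(c,u,v,z)[:2])
E
```

```text
gtL [700.8 190.7]
gtR [ 680.2 -196.1]
gbL [702.2 196. ]
gbR [ 680.  -196.9]
c1 [617.2 -11.6]
c2 [ 577.1 -143.5]
c3 [ 480.7 -113.2]
c4 [519.5  16.5]
stT1 [691.2 133.8]
stT2 [631.8 134.7]
stB1 [699.1 134.5]
stB2 [634.  137.2]
rollR [517.6 115.7]
rollB [466.9 160.9]
rollT [564.9 164.3]
greenTL [414.6 108.5]
greenTR [417.1 -33.6]
greenBR [313.  -31.8]
tin [ 475.5 -287.4]
```

```bash
cat >> h.py <<'E'
from scipy.spatial.transform import Rotation as Ro
f=np.array([.0545,.9985]);n=np.array([.9985,-.0545]);O=np.array([690.9,0])
def ns(p): q=np.array(p[:2])-O; return q@n,q@f
def go(N,S,z,yaw):  # tool-frame shift + roll to guide coords N,S, height z, tool-x yaw deg relative to n
    s=arm.get_state();R=Ro.from_quat(s['eef_rot']).as_matrix();p=s['tcp_pos']
    t=np.r_[O+N*n+S*f,z]; y=np.degrees(np.arctan2(R[1,0],R[0,0])); Y=yaw-3.12
    print('t',s['time_s'],'NS',np.round(ns(p),1),'z',round(p[2],1),'yaw',round(y+3.12,2),'F',np.round(s['contact_force'],1),'shift',np.round(R.T@(t-p),1),'roll',round(-(Y-y),2))
E
python3 -c "
from h import *
go(-228,-66,240,0)"
```

```text
t 0.1 NS [-476.1 -624.7] z 302.1 yaw 20.01 F [ 0.2 -0.1  0.4] shift [ 424.3 -440.    62.5] roll 20.01
```

Call:
arm_command(motion=[10,-10,0,0,30,-31,0,2,58,-60,0,4,88,-91,0,7,118,-122,0,9,148,-153,0,11,178,-184,0,14,208,-215,0,16,238,-246,0,18,268,-277,0,20], gripper=94)

```text
time_s: 1.1
tcp_pos: [357.8, -252.6, 302.7]
eef_rot: [1.0, -0.028, -0.0, 0.0]
contact_force: [1.8, 0.1, 0.2]
finger_gap: 93.7
grasp_force: 0.0
```

```bash
python3 -c "
from h import *
go(-228,-66,240,0)"
```

```text
t 1.1 NS [-318.8 -270.3] z 302.7 yaw -0.04 F [1.8 0.1 0.2] shift [  90.7 -204.4   62.6] roll -0.04
```

Call:
arm_command(motion=[14,-32,0,0,28,-63,5,0,42,-95,15,0,56,-126,25,0,68,-155,35,0,78,-178,45,0,85,-193,53,0,89,-202,58,0,91,-204,62,0,91,-204,62,0])

```text
time_s: 2.1
tcp_pos: [459.1, -56.5, 240.3]
eef_rot: [1.0, -0.027, -0.0, 0.0]
contact_force: [0.4, 0.1, -0.7]
finger_gap: 93.8
grasp_force: 0.0
```

```bash
python3 -c "
from h import *
snap('top','top2')
i=cv2.imread('pics/top2.png')[110:290,200:440]
cv2.imwrite('pics/c2.png',cv2.resize(i,None,fx=3,fy=3,interpolation=cv2.INTER_CUBIC))
go(-228,-66,120,0)"
```

```text
t 2.15 NS [-228.3  -69.4] z 240.6 yaw -0.02 F [-0.8 -0.4  0.7] shift [  0.3  -3.4 120.6] roll -0.02
```

View pics/c2.png

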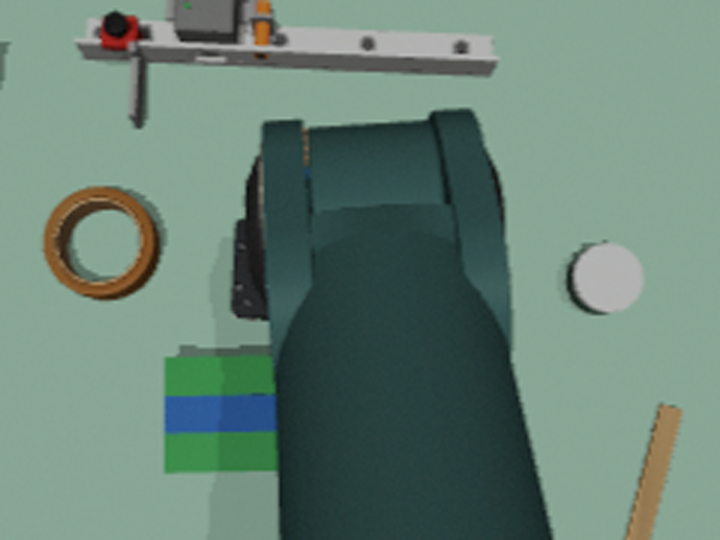

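The arm hides the carton from the top camera here, and nothing else has moved. I'll lower now and feel for contact.

Call:
arm_command(motion=[0,-1,8,0,0,-2,24,0,0,-3,42,0,0,-3,60,0,0,-3,78,0,0,-3,94,0,0,-3,107,0,0,-3,115,0,0,-3,120,0,0,-3,120,0])

```text
time_s: 3.15
tcp_pos: [459.6, -53.4, 120.4]
eef_rot: [1.0, -0.027, -0.0, -0.0]
contact_force: [0.7, -0.9, -0.4]
finger_gap: 93.9
grasp_force: 0.0
```

Call:
arm_command(motion=[3,0,0,0,7,0,0,0,11,0,0,0,15,0,0,0,19,0,0,0,23,0,0,0,27,0,0,0,31,0,0,0,35,0,0,0,38,0,0,0])

```text
time_s: 4.15
tcp_pos: [497.9, -55.4, 120.6]
eef_rot: [1.0, -0.027, -0.0, -0.0]
contact_force: [-2.3, -0.9, -0.5]
finger_gap: 93.8
grasp_force: 1.0
```

```bash
python3 -c "
from h import *
snap('wrist','w1')
go(-115,-66,120,0)"
```

```text
t 4.2 NS [-189.3  -65.8] z 120.6 yaw 0.01 F [-1.  -0.3 -0.6] shift [74.3  0.2  0.7] roll 0.01
```

View pics/w1.png

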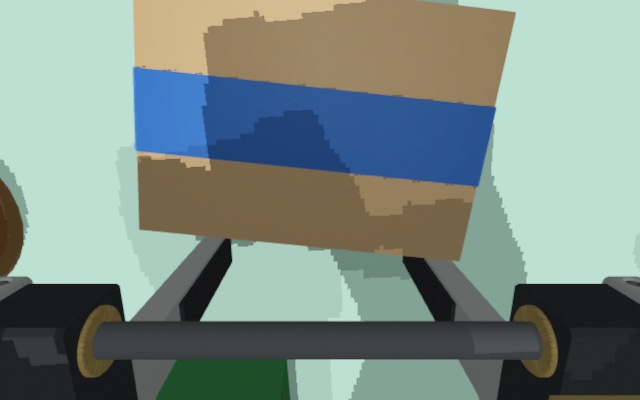

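The wrist view shows the carton turning with the trailing (right) finger in contact at (415,255); about 6° of skew is left. I'll continue.

Call:
arm_command(motion=[4,0,0,0,9,0,0,0,14,0,0,0,19,0,0,0,24,0,0,0,29,0,0,0,34,0,0,0,39,0,0,0,44,0,0,0,48,0,0,0])

```text
time_s: 5.2
tcp_pos: [545.9, -58.0, 120.6]
eef_rot: [1.0, -0.027, -0.0, -0.0]
contact_force: [-4.6, 0.5, 3.7]
finger_gap: 93.7
grasp_force: 2.2
```

Call:
arm_command(motion=[3,0,0,0,6,0,0,0,9,0,0,0,12,0,0,0,15,0,0,0,18,0,0,0,20,0,0,0,22,0,0,0,24,0,0,0,24,0,0,0])

```text
time_s: 6.2
tcp_pos: [569.9, -59.3, 120.7]
eef_rot: [1.0, -0.027, 0.0, -0.0]
contact_force: [0.4, 0.0, -0.2]
finger_gap: 93.7
grasp_force: 0.2
```

```bash
python3 -c "
from h import *
snap('wrist','w2')
go(-108,-66,120,0)"
```

```text
t 6.25 NS [-117.6  -65.8] z 120.7 yaw 0.01 F [ 0.1 -0.4 -0. ] shift [9.6 0.2 0.7] roll 0.01
```

View pics/w2.png

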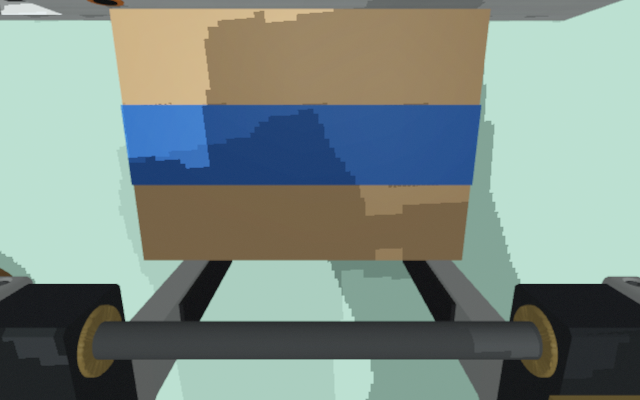

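The carton is parallel to the guide, with its near edge level at row 260 and its far edge just short of the guide. I'll push the rest in small steps.

Call:
arm_command(motion=[1,0,0,0,2,0,0,0,3,0,0,0,4,0,0,0,5,0,0,0,6,0,0,0,7,0,0,0,8,0,0,0])

```text
time_s: 7.05
tcp_pos: [577.5, -59.8, 120.6]
eef_rot: [1.0, -0.027, -0.0, -0.0]
contact_force: [-4.8, 0.2, 3.5]
finger_gap: 93.6
grasp_force: 2.3
```

Call:
arm_command(motion=[1,0,0,0,2,0,0,0,3,0,0,0,3,0,0,0])

```text
time_s: 7.45
tcp_pos: [579.3, -59.8, 120.3]
eef_rot: [1.0, -0.027, -0.002, 0.0]
contact_force: [-13.9, 1.3, 9.7]
finger_gap: 94.2
grasp_force: 7.2
```

```bash
python3 -c "
from h import *
go(-108,-66,120,0)"
```

```text
t 7.45 NS [-108.2  -65.8] z 120.3 yaw 0.01 F [-13.9   1.3   9.7] shift [0.2 0.2 0.3] roll 0.01
```

The force rose to 14 N at N≈-108, so the long side is flush. Next I back off, lift clear, turn the tool 90° and go behind the trailing end.

Call:
arm_command(motion=[-2,0,0,0,-6,0,0,0,-13,0,0,0,-22,0,-4,0,-30,0,-15,0,-34,0,-30,0,-36,0,-50,0,-36,0,-70,0,-36,0,-85,0,-36,0,-90,0])

```text
time_s: 8.45
tcp_pos: [545.1, -58.0, 213.0]
eef_rot: [1.0, -0.027, 0.001, 0.0]
contact_force: [0.2, 0.4, 0.4]
finger_gap: 93.9
grasp_force: 0.0
```

```bash
python3 -c "
from h import *
go(-50,-166,180,90)"
```

```text
t 8.45 NS [-142.4  -65.9] z 213.0 yaw 0.0 F [0.2 0.4 0.4] shift [ 92.3 100.1  33.3] roll -90.0
```

Call:
arm_command(motion=[4,5,0,-5,12,14,0,-12,22,25,0,-20,33,36,0,-28,45,50,0,-36,57,63,0,-44,68,75,0,-52,78,86,0,-60,86,94,0,-68,91,99,0,-76], gripper=44)

```text
time_s: 9.45
tcp_pos: [630.2, -162.6, 210.1]
eef_rot: [0.803, 0.596, -0.0, -0.0]
contact_force: [0.8, 0.1, 0.3]
finger_gap: 44.3
grasp_force: 0.0
```

Call:
arm_command(motion=[0,0,0,-7,0,0,0,-14,0,0,0,-14,0,0,0,-14])

```text
time_s: 9.85
tcp_pos: [629.8, -161.8, 210.4]
eef_rot: [0.727, 0.686, -0.0, -0.0]
contact_force: [0.1, 0.6, -0.3]
finger_gap: 44.1
grasp_force: 0.0
```

```bash
python3 -c "
from h import *
snap('wrist','w3')
go(-50,-166,120,90)"
```

```text
t 9.9 NS [ -52.1 -164.8] z 210.5 yaw 89.81 F [ 0.1 -0.6  0.2] shift [-1.2  2.1 90.5] roll -0.19
```

View pics/w3.png

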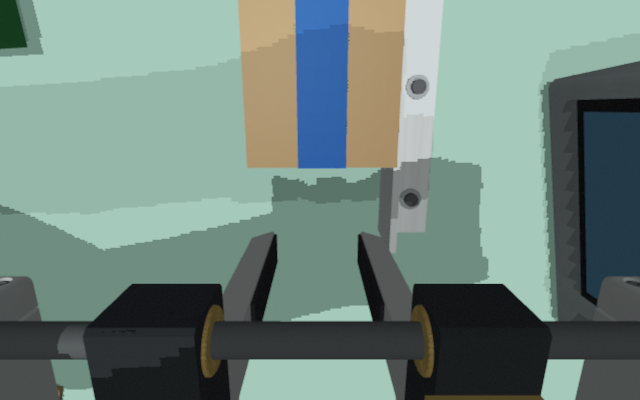

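The wrist view shows the carton lying along the guide (right edge at column ~400), with its trailing end at row 168. Before lowering I'll check that the grey box on the right is clear of the gripper body.

```bash
python3 -c "
from h import *
np.set_printoptions(precision=0,suppress=True)
d=np.load('pics/top1.npy')
for u,v in [(330,86),(360,83),(322,60),(325,80)]: print(w('top',d,u,v))
d=np.load('pics/w3.npy')
for u,v in [(250,160),(380,160),(270,164),(560,150),(570,250),(552,100)]: p=w('wrist',d,u,v);print(p,ns(p))
"
```

```text
[ 810. -100.   47.]
[ 823. -186.   36.]
[841. -74. 136.]
[810. -84.  87.]
[ 588. -118.   61.] (np.float64(-95.9805189270346), np.float64(-123.21091487237443))
[ 674. -123.   61.] (np.float64(-9.737048960489956), np.float64(-123.5374798927537))
[ 601. -121.   61.] (np.float64(-82.7564430850793), np.float64(-125.8799975896584))
[ 817. -129.   25.] (np.float64(133.07632668934335), np.float64(-121.76830462355957))
[ 829. -208.   33.] (np.float64(149.58187749013481), np.float64(-200.30707030622352))
[812. -92.  17.] (np.float64(126.35505830831858), np.float64(-85.05460052382732))
```

Clear: the box front is at x=810 and the body reaches about 720. The trailing end is at S≈-128.

Call:
arm_command(motion=[0,1,6,0,0,2,20,0,-1,2,36,0,-1,2,52,0,-1,2,66,0,-1,2,78,0,-1,2,86,0,-1,2,90,0,-1,2,90,0])

```text
time_s: 10.8
tcp_pos: [631.9, -162.8, 120.3]
eef_rot: [0.726, 0.688, -0.0, -0.0]
contact_force: [0.2, -0.3, 0.4]
finger_gap: 43.9
grasp_force: 0.0
```

Call:
arm_command(motion=[2,0,0,0,5,0,0,0,8,0,0,0,12,0,0,0,16,0,0,0,19,0,0,0,22,0,0,0,25,0,0,0,28,0,0,0,30,0,0,0])

```text
time_s: 11.8
tcp_pos: [633.6, -133.1, 120.6]
eef_rot: [0.726, 0.688, -0.0, 0.0]
contact_force: [-0.6, -3.3, -0.3]
finger_gap: 44.1
grasp_force: 1.6
```

```bash
python3 -c "
from h import *
go(-50,-16,120,90)"
```

```text
t 11.8 NS [ -50. -136.] z 120.6 yaw 90.0 F [-0.6 -3.3 -0.3] shift [120.   -0.    0.6] roll -0.0
```

Contact. I'll push along the guide at 50 mm/s with a slight bias into it.

Call:
arm_command(motion=[3,0.5,0,0,7,1,0,0,12,1,0,0,17,1,0,0,22,1,0,0,27,1,0,0,32,1,0,0,37,1,0,0,42,1,0,0,47,1,0,0])

```text
time_s: 12.8
tcp_pos: [637.2, -85.5, 120.6]
eef_rot: [0.726, 0.688, 0.0, -0.0]
contact_force: [-0.8, -2.9, -2.0]
finger_gap: 44.3
grasp_force: 1.3
```

Call:
arm_command(motion=[5,0,0,0,10,0,0,0,15,0.5,0,0,20,0.5,0,0,25,0.5,0,0,30,0.5,0,0,35,0.5,0,0,40,0.5,0,0,44,0.5,0,0,47,0.5,0,0])

```text
time_s: 13.8
tcp_pos: [640.2, -38.6, 120.6]
eef_rot: [0.726, 0.688, 0.0, -0.0]
contact_force: [-2.4, -4.9, 0.7]
finger_gap: 43.7
grasp_force: 2.2
```

```bash
python3 -c "
from h import *
snap('wrist','w4')
go(-50,-13,120,90)"
```

```text
t 13.85 NS [-48.5 -40.8] z 120.7 yaw 90.05 F [-1.2 -2.3 -0.8] shift [27.8 -1.5  0.7] roll 0.05
```

View pics/w4.png

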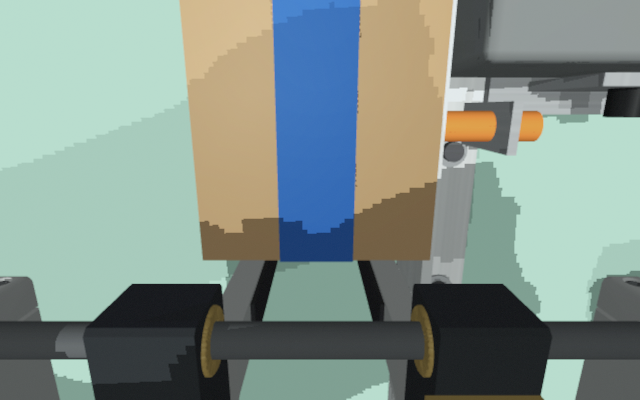

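The carton is still flush (right edge along the guide, columns 430–450, trailing end level at row 260). About 27 mm remain to the stop, so I'll slow down near the end.

Call:
arm_command(motion=[3,0,0,0,7,0,0,0,11,0,0,0,14,0,0,0,17,0,0,0,19,0,0,0,21,0,0,0,22,0,0,0,23,0,0,0,24,0,0,0])

```text
time_s: 14.85
tcp_pos: [641.5, -15.1, 120.7]
eef_rot: [0.726, 0.688, 0.0, 0.0]
contact_force: [0.3, -1.5, -0.2]
finger_gap: 44.0
grasp_force: 1.5
```

Call:
arm_command(motion=[0.5,0,0,0,1,0,0,0,1.5,0,0,0,2,0,0,0,2.5,0,0,0,3,0,0,0])

```text
time_s: 15.45
tcp_pos: [641.7, -12.1, 120.7]
eef_rot: [0.726, 0.688, 0.0, 0.0]
contact_force: [-1.0, -3.3, -0.1]
finger_gap: 44.2
grasp_force: 1.6
```

Call:
arm_command(motion=[0.5,0,0,0,1,0,0,0,1.5,0,0,0,2,0,0,0])

```text
time_s: 15.85
tcp_pos: [641.7, -10.3, 120.7]
eef_rot: [0.726, 0.688, -0.0, 0.0]
contact_force: [-1.1, -5.6, 2.5]
finger_gap: 44.1
grasp_force: 3.0
```

```bash
python3 -c "
from h import *
go(-50,-13,120,90)"
```

```text
t 15.85 NS [-48.5 -13. ] z 120.7 yaw 90.0 F [-1.1 -5.6  2.5] shift [-0.  -1.5  0.7] roll 0.0
```

Call:
arm_command(motion=[0.5,0,0,0,1,0,0,0,1.5,0,0,0,1.5,0,0,0])

```text
time_s: 16.25
tcp_pos: [641.8, -10.1, 120.7]
eef_rot: [0.726, 0.687, -0.001, 0.001]
contact_force: [-2.4, -10.6, 4.3]
finger_gap: 43.9
grasp_force: 5.4
```

The push has stalled with the force rising, so the carton is at the stop. I'll press briefly, retreat, and check from above.

Call:
arm_command(motion=[0.5,0,0,0,1,0,0,0,1,0,0,0,0,0,0,0,-4,-1,0,0,-10,-2,0,0,-18,-2,0,0,-26,-2,0,0,-32,-2,-5,0,-36,-2,-15,0])

```text
time_s: 17.25
tcp_pos: [637.6, -45.3, 135.6]
eef_rot: [0.726, 0.687, -0.0, -0.0]
contact_force: [-1.3, -0.5, 0.7]
finger_gap: 43.9
grasp_force: 0.0
```

Call:
arm_command(motion=[-5,0,-20,0,-15,-5,-45,0,-35,-15,-75,0,-60,-40,-100,0,-90,-70,-110,0,-120,-100,-110,0,-150,-130,-110,0,-175,-150,-110,0,-190,-165,-110,0,-195,-170,-110,0])

```text
time_s: 18.25
tcp_pos: [456.2, -231.6, 246.4]
eef_rot: [0.727, 0.687, -0.0, 0.0]
contact_force: [1.1, 0.2, -0.3]
finger_gap: 44.1
grasp_force: 0.0
```

```bash
python3 -c "
from h import *
snap('top','top3')
i=cv2.imread('pics/top3.png')[90:270,200:440]
cv2.imwrite('pics/c3.png',cv2.resize(i,None,fx=3.3,fy=3.3,interpolation=cv2.INTER_CUBIC))
go(-50,-13,120,90)"
```

```text
t 18.3 NS [-221.5 -243.8] z 246.3 yaw 89.89 F [ 0.4 -1.1  0.4] shift [231.3 171.1 126.1] roll -0.11
```

View pics/c3.png

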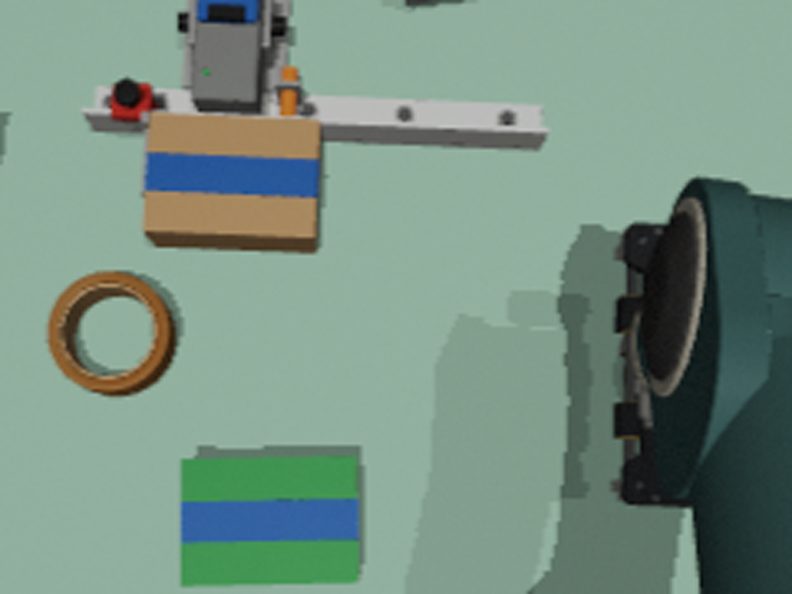

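The carton sits flush on the guide, its left edge (columns 145–152) covering the stop plate in this view. One quick number check, then I hand in.

```bash
python3 -c "
from h import *
c=arm.calibration('top')
for x,y in [(152,113),(322,122),(318,240),(145,228)]: print(ns(onz(c,200+x/3.3,90+y/3.3,60)))
arm.sign_off()"
```

```text
(np.float64(-0.94517537487904), np.float64(133.15337191950678))
(np.float64(-2.6741339783688964), np.float64(-7.267405632466027))
(np.float64(-102.42039174679739), np.float64(-8.083311984227569))
(np.float64(-98.05914179906759), np.float64(133.16681991531544))
the job is handed in; nothing more can be done
```

The blue-tape carton was pushed flush to the guide, slid past the print head and left against the end stop. The last camera check put it within about 3 mm of the guide face and 1–2 mm of the stop, about what the camera can resolve, and the push had stalled with rising force there. The job is handed in at about 18 s; I saw no bystander moved, though the last view covered only the tape roll and the green carton.

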